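# Free the clamp wedges and close the sound box

### The arm

A 6-joint arm with a two-finger parallel gripper is mounted at the origin on the work surface. World frame = base frame: x ahead of the robot, y to its left, z up, the work surface at z = 0. Lengths are in mm, angles in rad, forces in N, time in s.
With the tool pointing down it reaches from about 400 to 925 mm from the base axis. Payload 12.5 kg.
Tool frame: the origin (TCP) lies at the very end of the fingers, on their centre line; the grasp point (between the pads) lies 19 mm behind it; z points along the fingers, y is the line along which they close (so a half turn about z gives the same grasp; the last joint's range is limited). The gripper opens to 95 mm and grips with 3 to 60 N. Pads are 20 mm wide; open, the fingers measure 119 mm over their backs; the gripper's body (75 mm by 180 mm) begins 59 mm behind the grasp point.
Start: joints at [1.047, 0.491, 1.559, -0, 1.092, -0.106], TCP at [253.581, 571.267, 192.961] pointing down, gripper open.
Joint ranges: [-3.1, 3.1], [-0.84, 2.19], [0.05, 2.79], [-1.13, 4.28], [0.06, 2.93], [-2.69, 2.69]. Speed limits (rad/s): [2.22, 2.22, 2.79, 3.14, 3.14, 3.14].

### API

Orientations are given as [roll, pitch, yaw] about the fixed x, y, z axes, in that order (R = Rz(yaw) Ry(pitch) Rx(roll)).
In Python, from cell import env, camrig, workorder, probe_bus gives the robot as it stands (env), with the cameras (camrig), the job (workorder) and the readings (probe_bus).
- The arm moves only by the shell command python3 steer.py 'ROWS'. ROWS is a JSON object whose key "deltas" holds a list of rows, 1 to 5 of them, each of 5 numbers: dx, dy, dz in mm, then a turn about the tool's z in rad, then the opening from 0.0 (shut) to 1.0 (fully open); each row is the pose to reach, as a shift and turn from the pose commanded when the command began, along the tool's axes at that moment; what a row does not reach only later rows make up. A row lasts 1/12 s, in which the tool goes at most 41.7 mm and 0.125 rad, less where a joint would pass 70% of its speed; a pose out of reach is approached as far as the arm can. The fingers move at their own pace and stop on an object; the grip force is fixed at half the most. Time passes only in rows, so rows that do not move let the fingers close. It prints the time, the measured TCP pose, the force, the opening and the grip force at its end. Input that does not fit is refused with a message, and nothing moves.
- probe_bus.state(): the state, without advancing time (a new reading comes with each control period).
- camrig.read_camera(name): name is "side" or "top"; returns (picture, depth): 420x560x3 uint8, red, green, blue; 420x560 float32, mm along the optical axis (not along the pixel's ray), 0 where there is no reading.
- camrig.camera_info(name): a dict with "vertical_fov" (degrees; the focal length in pixels is half the picture's height over the tangent of half this angle, whatever the lens; pixels are square), "cx", "cy" (the principal point, pixels), "origin" and "attitude" of the camera in the world. Camera axes: x right, y down, z forward; pixel columns grow to the right and rows downward; lengths in mm; the calibration is good to about 2 mm. A picture is of the moment at which its call begins. camera_info takes no time and is no camera call.
- workorder.job_done(): hands the job in; it is judged then, once.
The state is a dict: "t": time; "joints": joint angles; "qvel": joint speeds; "tau": joint torques, N m; "eef_pos": TCP position; "tcp_rot": TCP orientation; "ft_force": force on the tool from outside, world axes, zero at the start; "moment": the same for the moment, N m; "opening": opening from 0.0 (shut) to 1.0 (fully open); "grip_force": force on a finger pad.
Only numpy, scipy, OpenCV 4.12 (cv2) and the standard library are available. Lean on these libraries where they do the work, as an engineer would, in place of code of your own. Each camera call takes 0.05 s, during which the arm holds its last target. There are 200 camera calls.

### The job

The glue on the thumb-piano sound box has set. Work every clamp wedge loose with small alternating side pulls and draw it out towards its thick end, without dragging the jig along its track (a straight yank drags it), and lay the wedges in the green tray. Then lower the wooden back plate over the two brass pins until it lies flush on the sound box, and finally stand the brass weight upright on the plate beside its handle; leave the bowl and the brush where they are.

Things in the scene. Friction and masses are not known exactly. Their poses are not given: they have to be found in the camera images.
- jig (a joint): How far the jig has been dragged along its track (m), 0 at the start, positive along +x of rim (away from the robot), travel -0.04 to +0.03. It slides only if pushed or pulled with more than about 10 N along the track, and stays where it is left. Dragging it more than 15 mm (0.015) either way counts as a failure. It cannot move or turn otherwise.
- rim (a point): Centre of the open top of the pale sound box on the jig, at the height of its rim (50 mm above the table); z up, x along the track away from the robot, y across. The box is 100 (x) by 200 (y). Two brass pins, 12 in diameter with tapered tips, stand 22 above the rim at y = -85 and +85, x = 0. It moves with the jig.
- slot0 (a point): Wedge slot 0 of the jig, at y = -85 mm in the frame of rim, 100 mm nearer to the robot: point on the sill (level with the rim), in mid-slot, right under the sprung red presser; axes as rim. The wedge is clamped between sill and presser. The slot's cheeks are 24 long, 32 apart: 5 mm of play either side, so the wedge can swing at least 0.15 rad each way about this point.
- slot1 (a point): Wedge slot 1 of the jig, at y = 0 mm in the frame of rim, 100 mm nearer to the robot: point on the sill (level with the rim), in mid-slot, right under the sprung red presser; axes as rim. The wedge is clamped between sill and presser. The slot's cheeks are 24 long, 32 apart: 5 mm of play either side, so the wedge can swing at least 0.15 rad each way about this point.
- slot2 (a point): Wedge slot 2 of the jig, at y = 85 mm in the frame of rim, 100 mm nearer to the robot: point on the sill (level with the rim), in mid-slot, right under the sprung red presser; axes as rim. The wedge is clamped between sill and presser. The slot's cheeks are 24 long, 32 apart: 5 mm of play either side, so the wedge can swing at least 0.15 rad each way about this point.
- crossbar (a point): Middle of the top of the steel crossbar over the three slots, 34 mm above the sill; it is 24 wide (x), 10 thick and 214 long (y). Wedges must be drawn out from under it: the tip clears it after about 80 mm of travel towards the robot, and only then can the wedge be lifted.
- presser0 (a joint): Height (m) of slot 0's presser: 0 with a wedge fully home, about -0.0075 when free. Its spring presses on the wedge with about 28 N at 0, fading to nothing once the wedge is drawn back 60 mm.
- presser1 (a joint): Presser of slot 1, like presser0. At first a straight pull on a wedge needs 20 to 40 N, far more than drags the jig; but swinging its thick end to and fro about the slot point, some 0.13 rad each way, gripper turning along, draws it 4 or 5 mm out per swing with little pull.
- presser2 (a joint): Presser of slot 2, like presser0.
- wedge0: Pale wooden wedge with blue-banded thick end, 140 long, 22 wide, flat underside; thickness tapers evenly from 24.4 (thick end, x = -70) to 6.9 (tip, x = +70). Origin: middle of the underside, z up. Starts jammed in slot0, tip pointing away from the robot; its thick end overhangs freely, with room for fingers: grip the 22 width at about x = -50. May be absent. 50 g.
- wedge1: Pale wooden wedge with blue-banded thick end, 140 long, 22 wide, flat underside; thickness tapers evenly from 24.4 (thick end, x = -70) to 6.9 (tip, x = +70). Origin: middle of the underside, z up. Starts jammed in slot1, tip pointing away from the robot; its thick end overhangs freely, with room for fingers: grip the 22 width at about x = -50. May be absent. 50 g.
- wedge2: Pale wooden wedge with blue-banded thick end, 140 long, 22 wide, flat underside; thickness tapers evenly from 24.4 (thick end, x = -70) to 6.9 (tip, x = +70). Origin: middle of the underside, z up. Starts jammed in slot2, tip pointing away from the robot; its thick end overhangs freely, with room for fingers: grip the 22 width at about x = -50. May be absent. 50 g.
- tray_floor (a point): Centre of the inner floor of the green plastic tray, 5 mm above the table; z up. The tray is fixed, 170 by 170 outside, walls 5 thick and 35 high overall.
- plate: Pale wooden back plate, 100 (x) by 200 (y) by 8 thick, about 200 g, with two 15 mm through holes at x = 0, y = -85 and +85; in the middle a dark handle bar 60 long (x), 20 wide (y), rising from the plate's top to 42 above its underside. Origin: centre of its underside; z up. Either way round fits. Starts flat on the table.
- weight: Brass cylinder, 44 in diameter, 45 high, about 0.5 kg. Origin: centre of its underside; z along its axis, up. Starts standing on the table. On the seated plate it fits between the handle and a pin, centred about 45 mm to either side of the handle (y = +45 or -45 of the plate).
- bowl: Bystander: terracotta bowl, 90 in diameter, 50 high; origin at the centre of its underside. Leave alone.
- brush: Bystander: scrubbing brush with yellow bristles, 50 by 130 by 40 high; origin at the centre of its underside. Leave alone.

How it is judged (in metres and radians):
On the way, in this order (a step that is already met when the one before it is completed fails the run):
1. every wedge has been drawn out and lies in the tray (x of wedge0 in the frame of tray_floor between -0.075 and 0.075 m and y of wedge0 in the frame of tray_floor between -0.075 and 0.075 m and z of each of wedge0, wedge1, wedge2 in the frame of tray_floor below 0.07 m and x of wedge1 in the frame of tray_floor between -0.075 and 0.075 m and y of wedge1 in the frame of tray_floor between -0.075 and 0.075 m and x of wedge2 in the frame of tray_floor between -0.075 and 0.075 m and y of wedge2 in the frame of tray_floor between -0.075 and 0.075 m), for 0.2 s.
2. the back plate lies flush on the sound box, over both pins (horizontal distance between plate and rim below 0.006 m and z of plate in the frame of rim between -0.0035 and 0.0035 m and angle between the y axis of plate and the y axis of rim, either way round below 0.06 rad and angle between plate's own z axis and vertical below 0.03 rad), for 0.2 s.
3. the brass weight stands on the seated plate (all of step 2 and z of weight in the frame of plate between 0.003 and 0.013 m and x of weight in the frame of plate between -0.05 and 0.05 m and y of weight in the frame of plate between -0.075 and 0.075 m and angle between weight's own z axis and vertical below 0.08 rad), for 0.2 s.
At the end, for the whole second after the job is handed in: Every wedge present lies in the tray (middle within 75 mm of its centre along both axes); plate over both pins on the rim (centre within 6 mm, height within 3.5 mm, level); weight upright on the plate; jig within 15 mm of its start; all at rest (all of step 1 and all of step 3 and linear speed of each of wedge0, wedge1, wedge2, plate, weight below 0.02 m/s and value of joint jig between -0.015 and 0.015 m); the robot touches nothing.
It fails at once if the jig is dragged more than 15 mm along its track (value of joint jig above 0.015 m or value of joint jig below -0.015 m).
It fails at once if a bystander (bowl, brush) is moved more than 30 mm (distance of any of bowl, brush from where it was at the start of the episode above 0.03 m).
Of wedge0, wedge1, wedge2 only 2 to 3 are there at a start; the rules pass over those that are not, and their reading is None.
At some moment in a run one of plate, weight may be knocked a few centimetres aside while the robot is not near it.
Once in a run the grip may slacken for a moment while it holds something.
It also fails if it takes over 210 s, if anything falls off the work surface, if the arm or the gripper's body presses on something with over 40 N, if the wrist force passes 120 N, or if a joint passes its speed limit or range.

## Working session

There is one attempt and no reset: what is moved stays moved. The work goes in short steps, Python scripts to look and compute and a shell command to move; the robot and the scene stay as the last step left them, time stands still between calls to the robot, and variables do not carry over. Pictures are saved under pics/ and viewed, at most 14 in all, crops included, and the job is handed in when it is done.

```bash
ls; mkdir -p pics
cat > h.py <<'E'
import numpy as np, cv2
from scipy.spatial.transform import Rotation as R
from cell import env, camrig, workorder, probe_bus
def look(n):
    p,d=camrig.read_camera(n); i=camrig.camera_info(n); 
    f=p.shape[0]/2/np.tan(np.radians(i["vertical_fov"])/2)
    v,u=np.mgrid[:p.shape[0],:p.shape[1]]
    c=np.dstack([(u-i["cx"])/f*d,(v-i["cy"])/f*d,d])
    A=np.array(i["attitude"]); M=R.from_euler('xyz',A).as_matrix() if A.shape==(3,) else A
    P=c@M.T+np.array(i["origin"]); P[d==0]=np.nan
    return p,d,P
def save(n,p): cv2.imwrite('pics/'+n,cv2.cvtColor(p,cv2.COLOR_RGB2BGR))
E
python3 - <<'E'
from h import *
for n in("top","side"):
    print(n,camrig.camera_info(n)); p,d,P=look(n); save(n+'0.png',p); np.savez('/tmp/'+n,p=p,P=P)
    print(np.nanmedian(P[::,:,2]))
print(probe_bus.state())
E
```

```text
cell.py
pics
steer.py
top {'vertical_fov': 55.432757988517665, 'cx': 276.62894148799484, 'cy': 212.2317736602255, 'origin': array([ 485.96962276,  -15.37095114, 1041.02911561]), 'attitude': array([-3.02094096,  0.03159475, -1.59705347])}
-0.3817091350578039
side {'vertical_fov': 53.16549750458064, 'cx': 282.76189679652, 'cy': 207.84904764055784, 'origin': array([ 142.57241785, -524.89967438,  935.69841444]), 'attitude': array([-2.4676071 , -0.00758785, -0.71773385])}
2.046492599162889
{'t': 0.1, 'joints': array([ 1.04738438e+00,  4.91491286e-01,  1.55936936e+00,  2.20466212e-05,
        1.09170905e+00, -1.05611471e-01]), 'qvel': array([-0.0005427 , -0.00082873, -0.00224153,  0.0014231 , -0.0007124 ,
       -0.00051902]), 'tau': array([ 2.54312203e-03, -6.13622904e+01, -2.58608043e+01,  6.93728635e-02,
        4.69151745e-02, -8.00562952e-05]), 'eef_pos': array([253.4601787 , 571.0495395 , 192.43175841]), 'tcp_rot': array([-3.14062312e+00, -1.22440191e-04,  2.72378195e+00]), 'ft_force': array([-0.468217  , -0.60726582,  0.42903116]), 'moment': array([-0.03251599,  0.03481076, -0.01289515]), 'grip_force': 0.0, 'opening': 1.00134028442539}
```

View pics/top0.png

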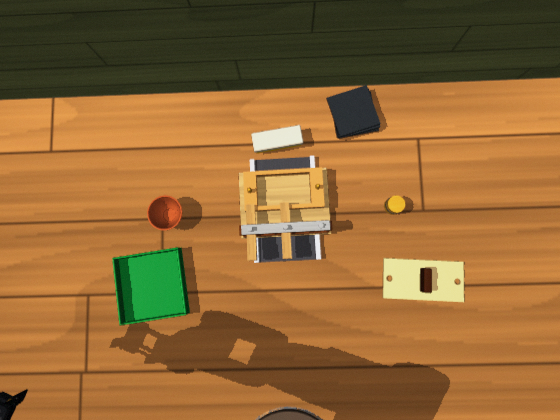

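View pics/side0.png

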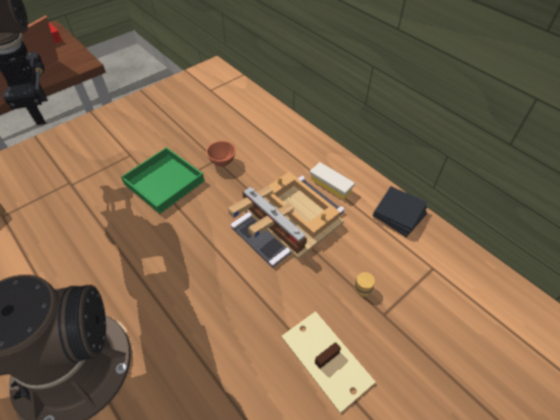

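The top view shows wedges at (250,245) and (286,245), which are slot2 and slot1; slot0 at (313,245) is empty. The tray is at (151,287), the plate at (424,280), the weight at (397,204), the bowl at (165,212) and the brush at (278,139). The side view agrees.

Run:
```python
from h import *
z=np.load('/tmp/top.npz'); p,P=z['p'],z['P']
def reg(n,r,c,lo,hi):
    Q=P[r[0]:r[1],c[0]:c[1]].reshape(-1,3); m=(Q[:,2]>lo)&(Q[:,2]<hi); Q=Q[m]
    if len(Q)<3: print(n,'none');return
    b=cv2.minAreaRect(Q[:,:2].astype(np.float32)); print(n,len(Q),'mean',Q.mean(0).round(1),'rect',np.round(b[0],1),np.round(b[1],1),round(b[2],1),'z',np.percentile(Q[:,2],[5,50,95]).round(1))
reg('jigtop rim',(160,222),(232,338),44,58)
reg('pinL',(180,200),(240,262),62,90)
reg('pinR',(180,200),(308,330),62,90)
reg('crossbar',(210,240),(232,338),76,95)
reg('wedge2',(236,275),(238,262),45,90)
reg('wedge1',(236,275),(276,300),45,90)
reg('tray',(240,335),(105,200),25,45)
reg('trayall',(240,335),(105,200),2,45)
reg('plate',(250,310),(375,475),4,14)
reg('handle',(250,310),(375,475),30,50)
reg('weight',(185,225),(380,415),38,50)
reg('bowl',(190,235),(140,190),40,60)
reg('brush',(120,160),(240,315),25,50)
cv2.imwrite('pics/crop.png',cv2.resize(cv2.cvtColor(p[150:270,230:345],cv2.COLOR_RGB2BGR),None,fx=5,fy=5,interpolation=cv2.INTER_CUBIC)[:600])
for r in range(170,270,6): print(r,' '.join('%3.0f'%v for v in P[r,236:340:4,2]))
```

```text
jigtop rim 1409 mean [665.9  -6.   50.2] rect [652.4  -4.9] [127.5 200.2] 1.7 z [46.9 50.1 54.7]
pinL 17 mean [662.7  79.7  69. ] rect [662.3  79.9] [ 8.8 10. ] 25.1 z [64.5 69.2 73. ]
pinR 19 mean [667.2 -88.9  68.9] rect [667.4 -89.2] [9.9 9.7] 86.8 z [64.6 69.  72.9]
crossbar 861 mean [565.7  -9.3  84. ] rect [565.9  -7.1] [ 24.2 222.8] 1.5 z [80.6 83.9 87.6]
wedge2 250 mean [519.3  76.   69.3] rect [519.8  80.1] [36.9 59.5] 88.7 z [59.4 70.3 74.3]
wedge1 212 mean [518.8  -8.7  70.8] rect [519.3  -8.5] [54.4 22.3] 1.2 z [67.  70.8 75.3]
tray 717 mean [429.8 343.   33.3] rect [432.8 339.5] [170.3 171.2] 7.7 z [26.3 34.  37.6]
trayall 5177 mean [430.1 343.1   9.6] rect [429.8 343.4] [250.5 242.2] 89.4 z [ 2.3  5.5 34.8]
plate 2891 mean [ 429.3 -350.2    8.1] rect [ 438.9 -349.1] [144.2 248.5] 4.0 z [ 5.1  8.1 11.2]
handle 232 mean [ 430.3 -349.    40.8] rect [ 429.9 -349.7] [21.4 59. ] 83.6 z [32.9 41.4 44.7]
weight 245 mean [ 619.5 -284.8   44.7] rect [ 619.4 -285.3] [42.1 40.9] 89.4 z [41.9 44.8 47.5]
bowl 271 mean [617.7 303.9  47.7] rect [614.9 296.9] [87.6 87. ] 44.6 z [41.7 48
[... 1235 characters left out ...]
  86  84  80  88  82  84  84  83  83  84  81   0  -1
236  -2  -1  49  66  68  46  37  32  22  19  20  24  69  67   9   8  10   7   7   4  17  -4   1  -2   2  -2
242  -1   1  -0  67  70  18   7  10  10   8   9  11  67  65   8   8   9   8   7   8  18   0  -1   1   0  -2
248   0  -2   0  72  70  56   7   7  11   9   9   9  67  75   8   9   8   3   9   5  13  -2   1  -3  -4  -0
254   2  -0  -2  73  73  70  10   8  10   9   8   8  75  77  10   8   9   4  10  11  15  17  -1   0  -3  -1
260  -1  -1   4  72  72  71   9   8   8   8  11   9   9   8   4  10   8   3  -3  -2  -0 nan   0   3   2   3
266  -2  -1  -0  -0  -0  -1  -4  -1   2   0  -0   1  -0   0  -0  -1   0  -3   0   3   0   1  -1  -1   1  -0
```

View pics/crop.png

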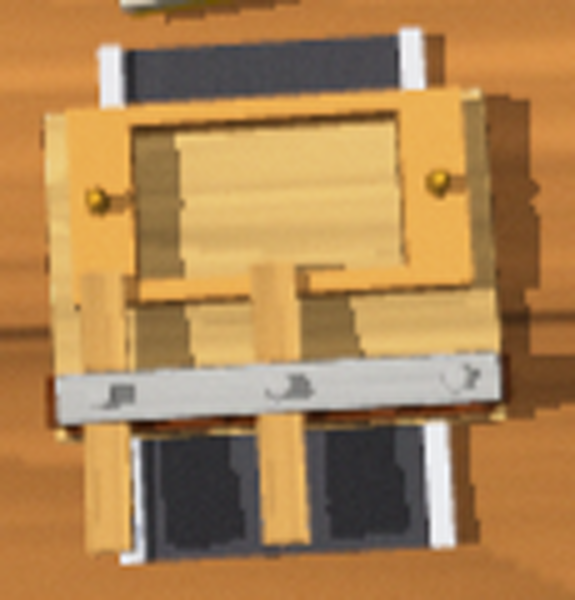

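```bash
cat > go.py <<'E'
# usage: go.py x y z yaw -> shift in tool axes, turn (nearest, half-turn symmetric unless 'k' given)
import sys; from h import *
x,y,z,yaw=map(float,sys.argv[1:5]); s=probe_bus.state(); M=R.from_euler('xyz',s['tcp_rot']).as_matrix()
t=-(yaw-s['tcp_rot'][2]); t=(t+np.pi/2)%np.pi-np.pi/2 if len(sys.argv)<6 else (t+np.pi)%(2*np.pi)-np.pi
print('shift',(M.T@(np.array([x,y,z])-s['eef_pos'])).round(1),'turn',round(t,3),'pos',s['eef_pos'].round(1),s['tcp_rot'].round(3),'q',s['joints'].round(2),'t',s['t'])
E
python3 go.py 514 -9 150 3.17
```

```text
shift [-473.5 -424.4   42.8] turn -0.446 pos [253.5 571.  192.4] [-3.141 -0.     2.724] q [ 1.05  0.49  1.56  0.    1.09 -0.11] t 0.1
```

```bash
python3 steer.py '{"deltas": [[-150,-134.5,0,0,0.5],[-150,-134.5,0,0,0.5],[-150,-134.5,0,0,0.5],[-150,-134.5,0,0,0.5],[-150,-134.5,0,0,0.5]]}'
python3 steer.py '{"deltas": [[-150,-134.5,0,0,0.5],[-150,-134.5,0,0,0.5],[-150,-134.5,0,0,0.5],[-150,-134.5,0,0,0.5],[-150,-134.5,0,0,0.5]]}'
python3 steer.py '{"deltas": [[-150,-134.5,0,0,0.5],[-150,-134.5,0,0,0.5],[-150,-134.5,0,0,0.5],[-150,-134.5,0,0,0.5],[-150,-134.5,0,0,0.5]]}'
python3 steer.py '{"deltas": [[-23.5,-21,42,-0.446,0.5],[-23.5,-21,42,-0.446,0.5],[-23.5,-21,42,-0.446,0.5],[-23.5,-21,42,-0.446,0.5],[-23.5,-21,42,-0.446,0.5]]}'
python3 go.py 514 -9 43 3.17
```

```text
t: 0.52
eef_pos: [336.4, 385.1, 192.7]
tcp_rot: [-3.141, -0.0, 2.724]
ft_force: [1.5, 1.2, 0.3]
opening: 0.707
grip_force: 0.0
t: 0.93
eef_pos: [419.1, 201.3, 192.9]
tcp_rot: [-3.141, 0.0, 2.723]
ft_force: [0.6, 0.6, -0.2]
opening: 0.502
grip_force: 0.0
t: 1.35
eef_pos: [501.8, 17.3, 192.8]
tcp_rot: [-3.142, 0.0, 2.723]
ft_force: [0.5, 0.2, -0.1]
opening: 0.501
grip_force: 0.0
t: 1.77
eef_pos: [513.9, -9.1, 150.4]
tcp_rot: [3.141, -0.001, -3.111]
ft_force: [-0.1, -0.2, 0.6]
opening: 0.501
grip_force: 0.0
shift [-2.000e-01  1.000e-01  1.074e+02] turn 0.002 pos [513.9  -9.1 150.4] [ 3.141e+00 -1.000e-03 -3.111e+00] q [-0.15  0.39  1.88  0.    0.88 -1.75] t 1.7667
```

```bash
python3 steer.py '{"deltas": [[0,0,35,0,0.5],[0,0,70,0,0.5],[0,0,95,0,0.5],[0,0,106,0,0.5],[0,0,106,0,0.5]]}'
python3 steer.py '{"deltas": [[0,0,0,0,0],[0,0,0,0,0],[0,0,0,0,0],[0,0,0,0,0],[0,0,0,0,0]]}'
```

```text
t: 2.18
eef_pos: [512.8, -8.5, 42.6]
tcp_rot: [3.141, -0.004, -3.116]
ft_force: [-0.2, 0.3, -0.3]
opening: 0.502
grip_force: 0.0
t: 2.6
eef_pos: [514.5, -9.1, 45.8]
tcp_rot: [-3.141, 0.001, -3.113]
ft_force: [-0.8, -2.8, 3.7]
opening: 0.225
grip_force: 30.0
```

```bash
python3 steer.py '{"deltas": [[1,6.4,0,0.125,0],[3,0,0,0,0],[4,-6.8,0,-0.125,0],[6,0,0,0,0],[6,0,0,0,0]]}'
python3 go.py 514 -9 43 3.17
```

```text
t: 3.02
eef_pos: [509.8, -9.0, 45.8]
tcp_rot: [-3.141, 0.005, -3.119]
ft_force: [5.0, 1.5, 0.7]
opening: 0.226
grip_force: 30.1
shift [-4.2 -0.1  2.9] turn -0.005 pos [509.8  -9.   45.8] [-3.141  0.005 -3.119] q [-0.15  0.54  1.99  0.    0.61 -1.74] t 3.0167
```

```bash
python3 steer.py '{"deltas": [[1,7.3,0,0.13,0],[1,7.3,0,0.13,0],[1,7.3,0,0.13,0]]}'
python3 steer.py '{"deltas": [[2,-14.6,0,-0.26,0],[2,-14.6,0,-0.26,0],[2,-14.6,0,-0.26,0],[2,-14.6,0,-0.26,0]]}'
python3 steer.py '{"deltas": [[2,14.8,0,0.26,0],[2,14.8,0,0.26,0],[2,14.8,0,0.26,0],[2,14.8,0,0.26,0]]}'
```

```text
t: 3.27
eef_pos: [508.5, -1.4, 45.8]
tcp_rot: [3.141, 0.004, 3.039]
ft_force: [3.4, 3.2, 1.6]
opening: 0.226
grip_force: 30.0
t: 3.6
eef_pos: [504.7, -17.2, 45.7]
tcp_rot: [-3.14, 0.003, -2.984]
ft_force: [2.4, -9.9, 1.8]
opening: 0.231
grip_force: 31.0
t: 3.93
eef_pos: [500.2, -1.3, 45.7]
tcp_rot: [3.141, 0.003, 3.039]
ft_force: [3.7, 4.8, 2.0]
opening: 0.225
grip_force: 30.3
```

```bash
python3 steer.py '{"deltas": [[2.5,-17,0,-0.26,0],[2.5,-17,0,-0.26,0],[2.5,-17,0,-0.26,0],[2.5,-17,0,-0.26,0]]}'
python3 steer.py '{"deltas": [[2.3,18,0,0.26,0],[2.3,18,0,0.26,0],[2.3,18,0,0.26,0],[2.3,18,0,0.26,0]]}'
python3 steer.py '{"deltas": [[2.2,-19,0,-0.26,0],[2.2,-19,0,-0.26,0],[2.2,-19,0,-0.26,0],[2.2,-19,0,-0.26,0]]}'
python3 steer.py '{"deltas": [[2.2,20,0,0.26,0],[2.2,20,0,0.26,0],[2.2,20,0,0.26,0],[2.2,20,0,0.26,0]]}'|grep -v open
```

```text
t: 4.27
eef_pos: [495.8, -19.3, 45.6]
tcp_rot: [-3.14, 0.002, -2.984]
ft_force: [0.2, -7.7, 1.8]
opening: 0.231
grip_force: 30.5
t: 4.6
eef_pos: [490.6, -0.4, 45.5]
tcp_rot: [3.141, 0.002, 3.04]
ft_force: [3.2, 7.4, 1.7]
opening: 0.224
grip_force: 30.4
t: 4.93
eef_pos: [486.2, -20.6, 45.5]
tcp_rot: [-3.141, 0.001, -2.984]
ft_force: [-0.6, -8.8, 1.7]
opening: 0.231
grip_force: 30.7
t: 5.27
eef_pos: [480.6, 0.4, 45.4]
tcp_rot: [3.141, 0.001, 3.04]
ft_force: [1.1, 7.3, 1.0]
grip_force: 30.5
```

Run:
```python
from h import *
p,d,P=look('top'); save('w1.png',cv2.resize(p[150:290,220:350],None,fx=4,fy=4))
for n,r,c in(('crossbar',(205,240),(232,338)),):
    Q=P[r[0]:r[1],c[0]:c[1]].reshape(-1,3);Q=Q[(Q[:,2]>76)&(Q[:,2]<95)];print(Q.mean(0),cv2.minAreaRect(Q[:,:2].astype(np.float32)))
```

```text
[565.42228892  -9.7095832   84.23562175] ((565.644287109375, -7.0452423095703125), (24.24382972717285, 223.35377502441406), 1.301680326461792)
```

```bash
python3 steer.py '{"deltas": [[2.4,-22,0,-0.26,0],[2.4,-22,0,-0.26,0],[2.4,-22,0,-0.26,0],[2.4,-22,0,-0.26,0]]}'|sed -n '2p;4p'
python3 steer.py '{"deltas": [[2.4,23.5,0,0.26,0],[2.4,23.5,0,0.26,0],[2.4,23.5,0,0.26,0],[2.4,23.5,0,0.26,0]]}'|sed -n '2p;4p'
python3 steer.py '{"deltas": [[2.2,-25,0,-0.26,0],[2.2,-25,0,-0.26,0],[2.2,-25,0,-0.26,0],[2.2,-25,0,-0.26,0]]}'|sed -n '2p;4p'
python3 steer.py '{"deltas": [[2.2,26.5,0,0.26,0],[2.2,26.5,0,0.26,0],[2.2,26.5,0,0.26,0],[2.2,26.5,0,0.26,0]]}'|sed -n '2p;4p'
python3 steer.py '{"deltas": [[3,-13.5,0,-0.13,0],[3,-13.5,0,-0.13,0],[3,-13.5,0,-0.13,0],[3,-13.5,0,-0.13,0]]}'
python3 - <<'E'
from h import *
p,d,P=look('top'); save('w1b.png',cv2.resize(p[150:290,220:350],None,fx=4,fy=4))
E
```

```text
eef_pos: [475.3, -22.8, 45.2]
ft_force: [-4.0, -8.5, 2.2]
eef_pos: [469.8, 1.5, 45.3]
ft_force: [1.4, 6.6, 1.2]
eef_pos: [464.7, -24.5, 45.2]
ft_force: [-2.2, -8.0, 0.7]
eef_pos: [458.5, 2.7, 45.2]
ft_force: [0.3, 6.2, -0.0]
t: 6.98
eef_pos: [454.5, -10.9, 45.1]
tcp_rot: [3.142, 0.0, -3.117]
ft_force: [2.4, 1.3, -0.6]
opening: 0.229
grip_force: 30.0
```

View pics/w1b.png

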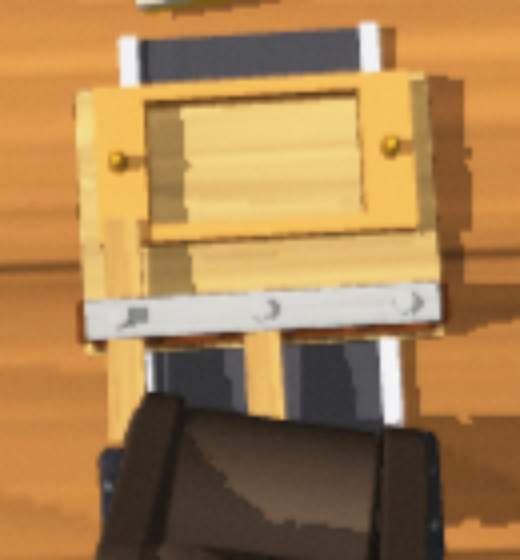

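The wedge in slot1 is drawn out about 60 mm, the jig has not moved, and the wedge is still in the grip, with its tip under the bar at (265,340) in the crop. I'll pull it straight out from here.

```bash
python3 steer.py '{"deltas": [[7,0,0,0,0],[14,0.2,0,0,0],[21,0.4,0,0,0],[28,0.6,0,0,0],[34,0.8,0,0,0]]}'|sed -n '2p;4p'
python3 steer.py '{"deltas": [[0,0,-20,0,0],[0,0,-50,0,0],[0,0,-80,0,0],[0,0,-80,0,0]]}'
python3 go.py 377 362 125 3.276 k
```

```text
eef_pos: [419.0, -11.1, 44.9]
ft_force: [0.0, -0.0, -0.4]
t: 7.78
eef_pos: [421.5, -11.5, 128.9]
tcp_rot: [-3.14, 0.006, -3.114]
ft_force: [0.7, -0.1, -0.8]
opening: 0.229
grip_force: 30.0
shift [ 34.1 374.6   3.2] turn -0.106 pos [421.5 -11.5 128.9] [-3.14   0.006 -3.114] q [-0.18  0.3   2.11  0.    0.72 -1.78] t 7.7833
```

```bash
python3 steer.py '{"deltas": [[17,187,0,0,0],[17,187,0,0,0],[17,187,0,0,0],[17,187,0,0,0],[17,187,0,0,0]]}'|sed -n '2p;4p'
python3 steer.py '{"deltas": [[17,187,0,-0.106,0],[17,187,0,-0.106,0],[17,187,0,-0.106,0],[17,187,0,-0.106,0],[17,187,0,-0.106,0]]}'|sed -n '2p;4p'
python3 go.py 377 362 8 3.276 k
```

```text
eef_pos: [396.6, 178.1, 124.6]
ft_force: [0.3, -0.2, 0.0]
eef_pos: [374.5, 365.1, 124.4]
ft_force: [0.2, -0.4, -0.6]
shift [ -2.1  -3.5 116.4] turn 0.001 pos [374.5 365.1 124.4] [ 3.141  0.    -3.006] q [ 0.65  0.43  1.88  0.    0.82 -1.06] t 8.6167
```

```bash
python3 steer.py '{"deltas": [[-2,-3.5,35,0,0],[-2,-3.5,70,0,0],[-2,-3.5,100,0,0],[-2,-3.5,116,0,0],[-2,-3.5,116,0,0]]}'|sed -n '2p;4p'
python3 steer.py '{"deltas": [[0,0,0,0,0],[0,0,0,0,0.38],[0,0,0,0,0.38],[0,0,0,0,0.38],[0,0,0,0,0.38]]}'
python3 steer.py '{"deltas": [[0,0,-30,0,0.4],[0,0,-70,0,0.4],[0,0,-110,0,0.4],[0,0,-140,0,0.4],[0,0,-140,0,0.4]]}'
python3 go.py 512 76 150 3.17 k
python3 - <<'E'
from h import *
p,d,P=look('top'); save('t1.png',p)
for n,r,c,lo,hi in(('crossbar',(205,240),(232,338),76,95),('w2',(236,275),(238,262),62,90)):
    Q=P[r[0]:r[1],c[0]:c[1]].reshape(-1,3);Q=Q[(Q[:,2]>lo)&(Q[:,2]<hi)];print(n,Q.mean(0),cv2.minAreaRect(Q[:,:2].astype(np.float32)))
E
```

```text
eef_pos: [376.2, 357.0, 5.4]
ft_force: [0.3, -0.1, -0.6]
t: 9.45
eef_pos: [378.5, 358.8, 9.9]
tcp_rot: [3.141, 0.002, -3.007]
ft_force: [0.0, -0.1, -0.6]
opening: 0.376
grip_force: 0.0
t: 9.87
eef_pos: [380.0, 359.9, 155.1]
tcp_rot: [3.137, 0.009, -3.007]
ft_force: [0.2, 0.1, -0.2]
opening: 0.399
grip_force: 0.0
shift [ -92.7 -299.1    4.5] turn 0.106 pos [380.  359.9 155.1] [ 3.137  0.009 -3.007] q [ 0.63  0.39  1.86  0.    0.88 -1.07] t 9.8667
crossbar [565.39595847  -9.46625758  84.10266386] ((565.69287109375, -9.823486328125), (24.568382263183594, 218.0722198486328), 1.4278041124343872)
w2 [518.19501107  76.21577753  70.40961025] ((519.1282348632812, 75.59746551513672), (22.10178565979004, 58.684173583984375), 89.71703338623047)
```

View pics/t1.png

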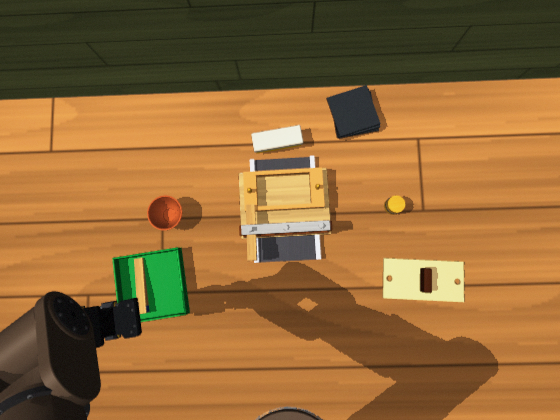

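The first wedge lies in the tray at (140,285), and the plate and weight have not moved. Next is the slot2 wedge at (251,247).

```bash
python3 steer.py '{"deltas": [[-46,-150,0,0,0.5],[-46,-150,0,0,0.5],[-46,-150,0,0,0.5],[-46,-150,0,0,0.5]]}'|sed -n '2p'
python3 steer.py '{"deltas": [[-46,-149,4,0.106,0.5],[-46,-149,4,0.106,0.5],[-46,-149,4,0.106,0.5],[-46,-149,4,0.106,0.5],[-46,-149,4,0.106,0.5]]}'|sed -n '2p'
python3 go.py 512.5 76.1 44 3.17 k
```

```text
eef_pos: [444.0, 213.7, 148.2]
eef_pos: [511.0, 70.2, 143.8]
shift [-1.7  6.  99.8] turn -0.004 pos [511.   70.2 143.8] [-3.141 -0.    -3.118] q [ 0.01  0.4   1.88 -0.    0.86 -1.59] t 10.6667
```

```bash
python3 steer.py '{"deltas": [[-1.7,6,30,0,0.5],[-1.7,6,65,0,0.5],[-1.7,6,90,0,0.5],[-1.7,6,99,0,0.5],[-1.7,6,99,0,0.5]]}'|sed -n '2p'
python3 steer.py '{"deltas": [[0,0,0,0,0],[0,0,0,0,0],[0,0,0,0,0],[0,0,0,0,0],[0,0,0,0,0]]}'
python3 go.py 512.5 76.1 44 3.17 k
```

```text
eef_pos: [509.4, 80.7, 43.8]
t: 11.5
eef_pos: [510.9, 80.0, 47.1]
tcp_rot: [-3.141, 0.001, -3.113]
ft_force: [-3.0, -6.6, 4.9]
opening: 0.228
grip_force: 30.0
shift [-1.5 -3.9  3.1] turn -0.0 pos [510.9  80.   47.1] [-3.141e+00  1.000e-03 -3.113e+00] q [ 0.03  0.55  1.96 -0.    0.63 -1.57] t 11.5
```

```bash
python3 steer.py '{"deltas": [[1,3,0,0.13,0],[1,3,0,0.13,0],[1,3,0,0.13,0]]}'|sed -n '2p;4p;5p'
python3 steer.py '{"deltas": [[1.5,-14,0,-0.26,0],[1.5,-14,0,-0.26,0],[1.5,-14,0,-0.26,0],[1.5,-14,0,-0.26,0]]}'|sed -n '2p;4p;5p'
python3 steer.py '{"deltas": [[1.5,14.4,0,0.26,0],[1.5,14.4,0,0.26,0],[1.5,14.4,0,0.26,0],[1.5,14.4,0,0.26,0]]}'|sed -n '2p;4p;5p'
```

```text
eef_pos: [510.4, 83.6, 46.9]
ft_force: [0.6, -0.6, 7.0]
opening: 0.226
eef_pos: [507.4, 69.0, 46.8]
ft_force: [0.0, -7.6, 7.3]
opening: 0.226
eef_pos: [504.1, 83.9, 46.6]
ft_force: [2.7, 3.6, 4.3]
opening: 0.226
```

```bash
python3 steer.py '{"deltas": [[2.3,-15.8,0,-0.26,0],[2.3,-15.8,0,-0.26,0],[2.3,-15.8,0,-0.26,0],[2.3,-15.8,0,-0.26,0]]}'|sed -n '2p;4p;5p'
python3 steer.py '{"deltas": [[2.3,16.8,0,0.26,0],[2.3,16.8,0,0.26,0],[2.3,16.8,0,0.26,0],[2.3,16.8,0,0.26,0]]}'|sed -n '2p;4p;5p'
python3 steer.py '{"deltas": [[2.2,-18,0,-0.26,0],[2.2,-18,0,-0.26,0],[2.2,-18,0,-0.26,0],[2.2,-18,0,-0.26,0]]}'|sed -n '2p;4p;5p'
python3 steer.py '{"deltas": [[2.2,19,0,0.26,0],[2.2,19,0,0.26,0],[2.2,19,0,0.26,0],[2.2,19,0,0.26,0]]}'|sed -n '2p;4p;5p'
```

```text
eef_pos: [500.1, 67.3, 46.5]
ft_force: [3.3, -7.4, 5.7]
opening: 0.224
eef_pos: [495.3, 84.8, 46.4]
ft_force: [4.0, 5.0, 3.5]
opening: 0.222
eef_pos: [490.6, 65.9, 46.2]
ft_force: [1.7, -7.6, 5.0]
opening: 0.225
eef_pos: [485.4, 85.4, 46.1]
ft_force: [2.9, 4.4, 3.9]
opening: 0.222
```

```bash
python3 steer.py '{"deltas": [[2.2,-20.5,0,-0.26,0],[2.2,-20.5,0,-0.26,0],[2.2,-20.5,0,-0.26,0],[2.2,-20.5,0,-0.26,0]]}'|sed -n '2p;4p;5p'
python3 steer.py '{"deltas": [[2.2,22,0,0.26,0],[2.2,22,0,0.26,0],[2.2,22,0,0.26,0],[2.2,22,0,0.26,0]]}'|sed -n '2p;4p;5p'
python3 steer.py '{"deltas": [[2.2,-23.2,0,-0.26,0],[2.2,-23.2,0,-0.26,0],[2.2,-23.2,0,-0.26,0],[2.2,-23.2,0,-0.26,0]]}'|sed -n '2p;4p;5p'
python3 steer.py '{"deltas": [[2.2,24.6,0,0.26,0],[2.2,24.6,0,0.26,0],[2.2,24.6,0,0.26,0],[2.2,24.6,0,0.26,0]]}'|sed -n '2p;4p;5p'
python3 steer.py '{"deltas": [[2.2,-26,0,-0.26,0],[2.2,-26,0,-0.26,0],[2.2,-26,0,-0.26,0],[2.2,-26,0,-0.26,0]]}'|sed -n '2p;4p;5p'
python3 steer.py '{"deltas": [[3,13.5,0,0.13,0],[3,13.5,0,0.13,0],[3,13.5,0,0.13,0],[3,13.5,0,0.13,0]]}'
python3 - <<'E'
from h import *
p,d,P=look('top'); save('w2b.png',cv2.resize(p[150:290,220:350],None,fx=4,fy=4))
E
```

```text
eef_pos: [480.8, 63.9, 46.0]
ft_force: [1.0, -8.4, 3.5]
opening: 0.222
eef_pos: [475.1, 86.5, 45.9]
ft_force: [2.3, 4.8, 2.2]
opening: 0.226
eef_pos: [470.1, 62.3, 45.8]
ft_force: [-0.8, -7.9, 1.8]
opening: 0.227
eef_pos: [463.6, 87.5, 45.7]
ft_force: [-1.2, 5.3, 1.0]
opening: 0.229
eef_pos: [458.7, 60.6, 45.7]
ft_force: [-1.8, -7.9, 1.5]
opening: 0.225
t: 15.75
eef_pos: [455.0, 74.2, 45.9]
tcp_rot: [-3.142, 0.0, -3.107]
ft_force: [3.6, -1.5, -0.3]
opening: 0.226
grip_force: 30.0
```

View pics/w2b.png

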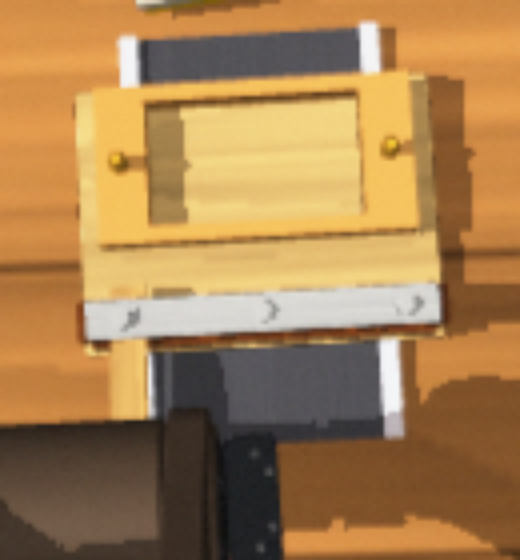

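The second wedge has only a few mm of its tip still showing beyond the bar, at (125,292) in the crop, and the jig is still in place. Pulling straight out.

```bash
python3 steer.py '{"deltas": [[7,0,0,0,0],[14,0.2,0,0,0],[22,0.4,0,0,0],[30,0.6,0,0,0],[37,0.8,0,0,0]]}'|sed -n '2p;4p'
python3 steer.py '{"deltas": [[0,0,-20,0,0],[0,0,-50,0,0],[0,0,-80,0,0],[0,0,-80,0,0]]}'
python3 steer.py '{"deltas": [[17,120,0,0,0],[17,120,0,0,0],[17,120,0,0,0],[17,120,0,0,0]]}'|sed -n '2p;4p'
python3 steer.py '{"deltas": [[17,100,0,-0.1,0],[17,100,0,-0.1,0],[17,100,0,-0.1,0],[17,100,0,-0.1,0],[17,100,0,-0.1,0]]}'|sed -n '2p;4p;5p'
python3 steer.py '{"deltas": [[0,0,0,0,0],[0,0,0,0,0]]}'|sed -n '2p;4p;5p'
python3 go.py 385 303 8 3.276 k
```

```text
eef_pos: [416.0, 74.4, 45.8]
ft_force: [-0.0, 0.6, -0.8]
t: 16.55
eef_pos: [418.7, 74.6, 129.8]
tcp_rot: [3.142, 0.006, -3.112]
ft_force: [0.8, 0.6, -0.2]
opening: 0.226
grip_force: 30.0
eef_pos: [395.4, 198.2, 125.6]
ft_force: [-0.4, 0.2, -0.6]
eef_pos: [376.5, 293.6, 125.3]
ft_force: [-0.3, 0.0, -0.7]
opening: 0.222
eef_pos: [377.4, 292.4, 125.7]
ft_force: [0.1, 0.8, 0.6]
opening: 0.228
shift [ -8.9   9.6 117.7] turn -0.007 pos [377.4 292.4 125.7] [-3.141e+00 -1.000e-03 -3.014e+00] q [ 0.52  0.38  1.99 -0.    0.78 -1.18] t 17.4667
```

```bash
python3 steer.py '{"deltas": [[-9,9.6,35,0,0],[-9,9.6,70,0,0],[-9,9.6,100,0,0],[-9,9.6,116,0,0],[-9,9.6,116,0,0]]}'|sed -n '2p;4p'
python3 steer.py '{"deltas": [[0,0,0,0,0],[0,0,0,0,0.38],[0,0,0,0,0.38],[0,0,0,0,0.38],[0,0,0,0,0.38]]}'
python3 steer.py '{"deltas": [[0,0,-30,0,0.4],[0,0,-70,0,0.4],[0,0,-110,0,0.4],[0,0,-130,0,0.4],[0,0,-130,0,0.4]]}'|sed -n '2p'
python3 - <<'E'
from h import *
p,d,P=look('top'); save('t2.png',p); np.savez('/tmp/top2',p=p,P=P)
def reg(n,r,c,lo,hi):
    Q=P[r[0]:r[1],c[0]:c[1]].reshape(-1,3); m=(Q[:,2]>lo)&(Q[:,2]<hi); Q=Q[m]
    b=cv2.minAreaRect(Q[:,:2].astype(np.float32)); print(n,len(Q),'mean',Q.mean(0).round(1),'rect',np.round(b[0],1),np.round(b[1],1),round(b[2],1))
reg('crossbar',(205,240),(232,338),78,90)
reg('handle',(250,310),(375,475),37,50)
reg('weight',(180,235),(370,425),38,50)
reg('pinL',(180,200),(240,262),62,90)
reg('pinR',(180,200),(308,330),62,90)
# plate holes / outline by colour
hsv=cv2.cvtColor(p,cv2.COLOR_RGB2HSV); print(hsv[290,400],hsv[310,420])
m=np.zeros(p.shape[:2],bool); m[240:320,360:490]=True; m&=(P[:,:,2]>2)&(hsv[:,:,0]>22)&(hsv[:,:,1]>60)&(hsv[:,:,1]<150)
Q=P[m]; print('plate',len(Q),Q.mean(0),cv2.minAreaRect(Q[:,:2].astype(np.float32)))
lab,_,st,ce=cv2.connectedComponentsWithStats((~m[240:320,360:490]).astype(np.uint8))[1],0,*cv2.connectedComponentsWithStats((~m[240:320,360:490]).astype(np.uint8))[2:]
for s,c in zip(st,ce): 
    if s[4]>8: print(s,c+[360,240],P[int(c[1]+240),int(c[0]+360)])
E
```

```text
eef_pos: [384.2, 302.3, 7.2]
ft_force: [-1.5, -0.8, -1.2]
t: 18.3
eef_pos: [385.9, 304.4, 11.0]
tcp_rot: [3.141, 0.002, -3.013]
ft_force: [-1.0, 0.1, 0.6]
opening: 0.374
grip_force: 0.0
eef_pos: [386.9, 305.2, 144.8]
crossbar 861 mean [565.   -7.7  84. ] rect [565.1  -6.8] [ 24.2 213.3] 1.4
handle 216 mean [ 429.6 -349.6   41.7] rect [ 430.1 -350.2] [20.6 58.6] 85.7
weight 247 mean [ 619.7 -284.7   44.7] rect [ 619.4 -285.1] [41.6 40.6] 86.6
pinL 16 mean [662.2  80.4  68.4] rect [662.8  80.5] [ 8.1 10. ] 82.2
pinR 19 mean [666.5 -89.3  68.1] rect [666.8 -89.9] [ 9.  10.9] 41.1
[ 28  74 241] [ 15 173 181]
plate 2690 [ 429.18966948 -349.15730791    8.1088905 ] ((429.75897216796875, -351.5777282714844), (202.20433044433594, 99.29650115966797), 85.90625)
[  23   19   81   43 2690] [422.37434944 279.89962825] [ 432.46858905 -341.5894978    29.56724998]
[   0    0  130   80 7208] [425.09114872 279.36667592] [ 432.82396874 -345.58102153   39.69483277]
[ 59  27  19  26 425] [428.18352941 279.19294118] [ 432.85144499 -351.52109688   43.59512034]
[26 35  8  7 33] [389.03030303 277.78787879] [ 438.03964137 -268.01443825    0.73939402]
[94 38  7  7 35] [457.05714286 281.14285714] [ 423.62466073 -439.22041858   -1.67104929]
```

View pics/t2.png

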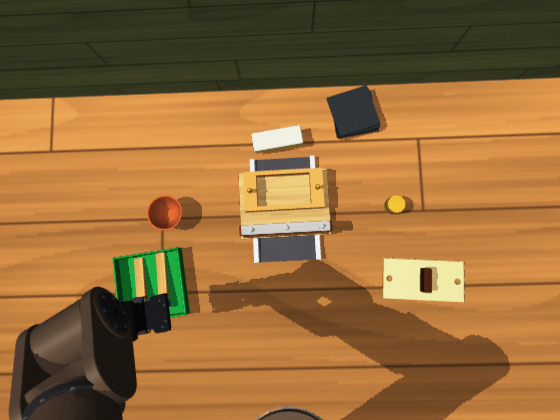

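Both wedges lie in the tray at (139,283) and (160,276); the plate and weight have not moved. Next is the plate.

```bash
python3 go.py 450 0 145 3.067 k;python3 go.py 430 -350.5 80 3.067 k
```

```text
shift [ -24.4 -310.4   -3.1] turn 0.203 pos [386.1 304.7 142.5] [ 3.139  0.005 -3.013] q [ 0.53  0.37  1.94  0.    0.83 -1.17] t 18.7667
shift [  40.7 -655.6   60.8] turn 0.203 pos [386.1 304.7 142.5] [ 3.139  0.005 -3.013] q [ 0.53  0.37  1.94  0.    0.83 -1.17] t 18.7667
```

```bash
python3 steer.py '{"deltas": [[-12,-155,0,0,0.5],[-12,-155,0,0,0.5],[-12,-155,0,0,0.5],[-12,-155,0,0,0.5]]}'|sed -n '2p'
python3 steer.py '{"deltas": [[-12,-155,0,0,0.5],[-12,-155,0,0,0.5],[-12,-155,0,0,0.5],[-12,-155,0,0,0.5]]}'|sed -n '2p'
python3 steer.py '{"deltas": [[32,-172,0,0,0.5],[32,-172,0,0,0.5],[32,-172,0,0,0.5],[32,-172,0,0,0.5],[32,-172,0,0,0.5]]}'|sed -n '2p'
python3 steer.py '{"deltas": [[32,-172,20,0.203,0.5],[32,-172,20,0.203,0.5],[32,-172,20,0.203,0.5],[32,-172,20,0.203,0.5],[32,-172,20,0.203,0.5]]}'|sed -n '2p'
python3 steer.py '{"deltas": [[0,0,0,0,0.5],[0,0,0,0,0.5],[0,0,0,0,0.5]]}'|sed -n '2p'
python3 go.py 430 -350.5 12 3.067 k
```

```text
eef_pos: [416.5, 149.6, 139.1]
eef_pos: [448.5, -3.0, 139.1]
eef_pos: [438.4, -179.8, 139.0]
eef_pos: [428.4, -354.2, 118.1]
eef_pos: [429.1, -348.0, 119.5]
shift [ -1.2  -2.5 107.5] turn 0.001 pos [ 429.1 -348.   119.5] [ 3.141e+00 -1.000e-03  3.068e+00] q [-0.8   0.48  1.82  0.    0.85 -2.3 ] t 20.5167
```

```bash
python3 steer.py '{"deltas": [[-1.2,-2.5,35,0,0.5],[-1.2,-2.5,70,0,0.5],[-1.2,-2.5,95,0,0.5],[-1.2,-2.5,105,0,0.5],[-1.2,-2.5,105,0,0.5]]}'|sed -n '2p;4p'
python3 steer.py '{"deltas": [[0,0,0,0,0.5],[0,0,0,0,0],[0,0,0,0,0],[0,0,0,0,0],[0,0,0,0,0]]}'|sed -n '2p;3p;4p;5p'
python3 steer.py '{"deltas": [[0,0,0,0,0],[0,0,-20,0,0],[0,0,-60,0,0],[0,0,-100,0,0],[0,0,-100,0,0]]}'
python3 steer.py '{"deltas": [[0,0,0,0,0],[0,0,0,0,0],[0,0,0,0,0]]}'
python3 - <<'E'
from h import *
p,d,P=look('top'); save('pl.png',p); np.savez('/tmp/pl',p=p,P=P)
p,d,P=look('side'); save('pls.png',p); np.savez('/tmp/pls',p=p,P=P)
E
python3 go.py 664.6 -4.4 130 3.17 k
```

```text
eef_pos: [429.8, -350.3, 13.4]
ft_force: [-0.8, 0.2, 0.1]
eef_pos: [430.4, -352.5, 15.8]
tcp_rot: [-3.141, 0.001, 3.067]
ft_force: [0.2, -0.1, 0.2]
opening: 0.275
t: 21.77
eef_pos: [432.1, -354.2, 121.3]
tcp_rot: [-3.135, 0.007, 3.067]
ft_force: [0.3, -0.5, -2.9]
opening: 0.209
grip_force: 30.0
t: 22.02
eef_pos: [429.5, -351.7, 113.5]
tcp_rot: [3.14, -0.002, 3.067]
ft_force: [0.1, -0.5, -2.7]
opening: 0.203
grip_force: 30.0
shift [-208.3  364.   -16.3] turn -0.103 pos [ 429.7 -351.8  113.5] [ 3.140e+00 -2.000e-03  3.067e+00] q [-0.81  0.49  1.82  0.    0.84 -2.3 ] t 22.1167
```

View pics/pl.png

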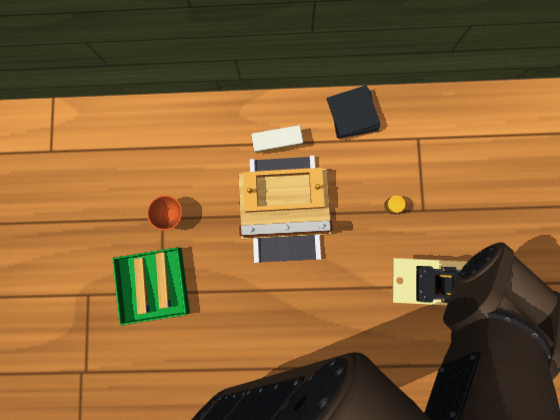

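The plate is held level. Its left edge and hole show at (400,281), and the wrist reads about 2.7 N of load. Moving it above the box.

```bash
python3 steer.py '{"deltas": [[0,0,-37,0,0],[-70,122,-37,0,0],[-70,122,-37,0,0],[-70,122,-37,0,0],[-70,122,-37,0,0]]}'|sed -n '2p'
python3 steer.py '{"deltas": [[-70,122,0,0,0],[-70,122,0,0,0],[-70,122,0,0,0],[-70,122,0,0,0],[-70,122,0,0,0]]}'|sed -n '2p'
python3 steer.py '{"deltas": [[-20,35,0,-0.03,0],[-40,70,0,-0.06,0],[-55,100,0,-0.09,0],[-68,119,0,-0.103,0],[-68,119,0,-0.103,0]]}'|sed -n '2p'
python3 steer.py '{"deltas": [[0,0,0,0,0],[0,0,0,0,0],[0,0,0,0,0],[0,0,0,0,0]]}'
python3 go.py 664.6 -4.4 140 3.17 k
python3 - <<'E'
from h import *
for n in('top','side'):
    p,d,P=look(n); save('r_'+n+'.png',p); np.savez('/tmp/r_'+n,p=p,P=P)
E
```

```text
eef_pos: [510.6, -232.2, 151.0]
eef_pos: [589.3, -116.0, 150.5]
eef_pos: [666.1, -2.9, 150.4]
t: 23.7
eef_pos: [664.2, -6.9, 151.8]
tcp_rot: [3.142, -0.0, -3.115]
ft_force: [-0.3, 0.3, -2.1]
opening: 0.203
grip_force: 30.0
shift [-0.5  2.5 11.8] turn -0.002 pos [664.2  -6.9 151.8] [ 3.142 -0.    -3.115] q [-0.11  0.59  1.5   0.    1.06 -1.71] t 23.7
```

View pics/r_top.png

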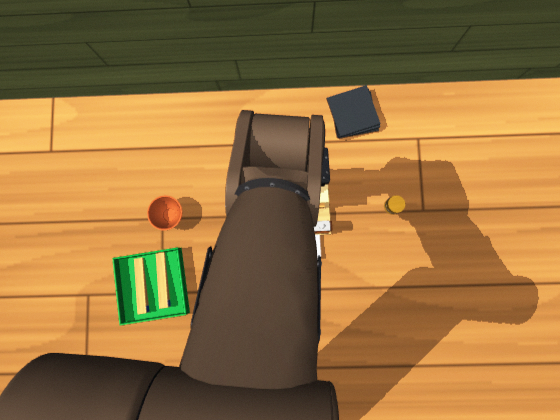

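View pics/r_side.png

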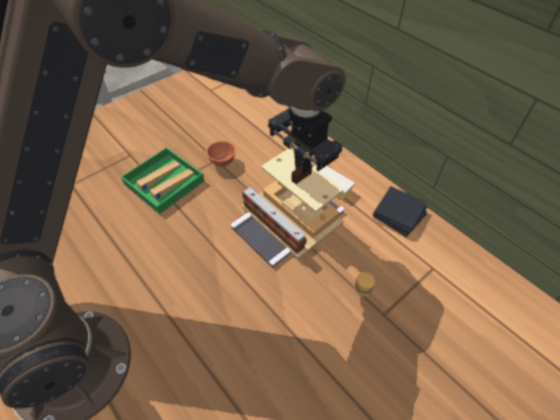

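The side view shows the plate clear of the arm above the box, centred near (303,180), with the far hole at about (280,160). I'll measure it there and use the same camera for the box so any bias cancels.

```bash
cat > m.py <<'E'
from h import *
a=np.load('/tmp/side.npz'); P=a['P']; p=a['p']
# rim outline from initial side picture
for n,lo,hi in(('pins',64,80),):
    m=np.zeros(P.shape[:2],bool); m[165:245,255:350]=1; m&=(P[:,:,2]>lo)&(P[:,:,2]<hi)&(P[:,:,0]>640)
    k,l,st,ce=cv2.connectedComponentsWithStats(m.astype(np.uint8))
    for i in range(1,k):
        if st[i,4]>3: print('pin',st[i,4],ce[i].round(1),P[l==i].mean(0).round(1))
import sys
b=np.load('/tmp/%s.npz'%sys.argv[1]); P=b['P']; p=b['p']
m=np.zeros(P.shape[:2],bool); m[140:225,250:360]=1
print(np.histogram(P[m][:,2],bins=np.arange(40,200,8)))
z0=float(sys.argv[2]); hsv=cv2.cvtColor(p,cv2.COLOR_RGB2HSV)
m&=(abs(P[:,:,2]-z0)<9)&(p[:,:,0]>110)&(hsv[:,:,1]>40)
k,l,st,ce=cv2.connectedComponentsWithStats(m.astype(np.uint8)); i=1+np.argmax(st[1:,4]); m=l==i
Q=P[m]; c=Q.mean(0); _,_,v=np.linalg.svd(Q-c,full_matrices=False); print('normal',v[2])
r=cv2.minAreaRect(Q[:,:2].astype(np.float32)); print(len(Q),Q[:,2].mean(),r,hsv[m].mean(0))
x0,x1,y0,y1=250,360,140,225
h=(~m[y0:y1,x0:x1]).astype(np.uint8); k,l,st,ce=cv2.connectedComponentsWithStats(h)
for i in range(1,k):
    if st[i,4]>3: print(st[i],ce[i].round(1)+[x0,y0])
im=p[y0:y1,x0:x1].copy(); o=np.hstack([im,np.where(m[y0:y1,x0:x1,None],im,0)]); save('mm_%s.png'%sys.argv[1],cv2.resize(o,None,fx=3.5,fy=3.5,interpolation=cv2.INTER_CUBIC))
E
python3 m.py r_side 146
```

```text
pin 12 [279.2 178.7] [663.6  76.8  70. ]
pin 15 [322.7 214.3] [667.5 -92.4  69.2]
(array([ 445,  742,   40,   55,   38,  382,   52,    0,    0,    0,    0,
          2,  308, 1691,   42,   47,   41,   99,   27]), array([ 40,  48,  56,  64,  72,  80,  88,  96, 104, 112, 120, 128, 136,
       144, 152, 160, 168, 176, 184, 192]))
normal [-0.00531226 -0.00193475  0.99998402]
1963 145.55748884491814 ((663.919189453125, -6.465187072753906), (103.90486145019531, 203.8912353515625), 1.745320200920105) [ 21.11869587  68.15995925 210.52470708]
[   0    0  110   85 7362] [305.2 182.2]
[27 20  4  2  8] [278.5 160.5]
[73 56  5  2 10] [325.  196.5]
```

```bash
ls pics
```

```text
crop.png
mm_r_side.png
pl.png
pls.png
r_side.png
r_top.png
side0.png
t1.png
t2.png
top0.png
w1.png
w1b.png
w2b.png
```

Run:
```python
from h import *
for f in('side','r_side','top','top2'):
    P=np.load('/tmp/%s.npz'%f)['P']
    def rect(n,cond):
        m=cond.astype(np.uint8); k,l,st,_=cv2.connectedComponentsWithStats(m); i=1+np.argmax(st[1:,4]); Q=P[l==i]
        r=cv2.minAreaRect(Q[:,:2].astype(np.float32)); print(f,n,len(Q),np.round(r[0],1),np.round(r[1],1),round(r[2],2))
    X,Y,Z=P[:,:,0],P[:,:,1],P[:,:,2]
    near=(abs(X-600)<130)&(abs(Y)<150)
    rect('bar',near&(Z>78)&(Z<90)&(X<590))
    rect('weight',(abs(X-619)<60)&(abs(Y+285)<60)&(Z>38)&(Z<52))
    rect('rim',near&(Z>42)&(Z<57)&(X>605))
```

```text
side bar 625 [566.8 -11.4] [ 26.5 216.4] 1.07
side weight 256 [ 619.2 -288.1] [42.7 41.9] 18.83
side rim 1115 [661.6  -6.4] [112.5 202.1] 1.45
r_side bar 645 [565.3  -8.5] [ 26.  216.5] 1.84
r_side weight 257 [ 619.6 -288.1] [42.4 42.3] 14.64
r_side rim 836 [664.4  -6.6] [102.  203.3] 2.06
top bar 840 [565.9  -6.9] [ 24.2 213.1] 1.52
top weight 246 [ 619.4 -285.3] [42.1 40.9] 89.39
top rim 1382 [665.9  -4.5] [100.7 200.1] 1.6
top2 bar 861 [565.1  -6.8] [ 24.2 213.3] 1.42
top2 weight 247 [ 619.4 -285.1] [41.6 40.6] 86.62
top2 rim 1457 [665.   -4.9] [100.8 200.5] 1.33
```

Run:
```python
from h import *
def hole(f,cam,box,z):
    a=np.load('/tmp/%s.npz'%f); p,P=a['p'],a['P']; r0,r1,c0,c1=box
    i=camrig.camera_info(cam); fl=210/np.tan(np.radians(i["vertical_fov"])/2); M=R.from_euler('xyz',i['attitude']).as_matrix()
    g=p[r0:r1,c0:c1].astype(int); hs=cv2.cvtColor(p,cv2.COLOR_RGB2HSV)[r0:r1,c0:c1]
    w=np.clip(np.median(g[:,:,2])-30-g[:,:,2],0,None).astype(float); w[w<15]=0
    v,u=np.mgrid[r0:r1,c0:c1]; uu,vv=(u*w).sum()/w.sum(),(v*w).sum()/w.sum()
    d=M@np.array([(uu-i['cx'])/fl,(vv-i['cy'])/fl,1]); o=i['origin']; 
    print(f,(w>0).sum(),round(uu,1),round(vv,1),(o+d*(z-o[2])/d[2]).round(1))
hole('pl','top',(273,289,393,407),106)
for c in((155,166,272,286),(191,202,318,332)): hole('r_side','side',c,145.5)
for f,z in(('pl',106),):
    a=np.load('/tmp/pl.npz'); p,P=a['p'],a['P']; m=(P[:,:,2]>98)&(P[:,:,2]<115)&(P[:,:,1]>-300)&(P[:,:,1]<-220)&(P[:,:,0]<520)
    Q=P[m];print(len(Q),Q[:,2].mean(),cv2.minAreaRect(Q[:,:2].astype(np.float32)),np.percentile(Q[:,1],[50,98,99.5]))
c,s=np.cos(-.0745),np.sin(-.0745); print('expect hole',np.array([429.6-s*85,-351.75+c*85]),'edge mid',np.array([429.6-s*100,-351.75+c*100]))
c,s=np.cos(.028),np.sin(.028); print('expect holes r_side',[664.2-s*85,-6.9+c*85],[664.2+s*85,-6.9-c*85])
```

```text
pl 41 399.2 280.0 [ 435.6 -265.2  106. ]
r_side 22 275.9 157.7 [661.   87.5 145.5]
r_side 0 nan nan [nan nan nan]
976 106.1217031334229 ((434.00634765625, -276.357177734375), (52.9019889831543, 100.56481170654297), 86.25448608398438) [-275.26973674 -249.29760823 -248.01699373]
expect hole [ 435.9266438  -266.98577654] edge mid [ 437.04311035 -252.02738417]
expect holes r_side [np.float64(661.8203109744762), np.float64(78.06668217684977)] [np.float64(666.5796890255239), np.float64(-91.86668217684978)]<stdin>:7: RuntimeWarning: invalid value encountered in scalar divide
```

```bash
python3 steer.py '{"deltas": [[-1.1,0.2,20,0,0],[-1.1,0.2,40,0,0],[-1.1,0.2,55,0,0],[-1.1,0.2,60,0,0],[-1.1,0.2,60,0,0]]}'|sed -n '2p'
python3 steer.py '{"deltas": [[0,0,0,0,0],[0,0,0,0,0],[0,0,0,0,0]]}'
python3 go.py 665.3 -6.7 82 3.17 k
```

```text
eef_pos: [665.2, -5.9, 90.8]
t: 24.47
eef_pos: [666.3, -5.7, 93.1]
tcp_rot: [-3.141, 0.002, -3.113]
ft_force: [-0.1, -1.0, -2.4]
opening: 0.205
grip_force: 30.0
shift [ 1.  -1.  11.1] turn -0.0 pos [666.3  -5.7  93.1] [-3.141e+00  2.000e-03 -3.113e+00] q [-0.11  0.65  1.55  0.    0.94 -1.71] t 24.4667
```

```bash
python3 steer.py '{"deltas": [[1,-1,5,0,0],[1,-1,9,0,0],[1,-1,9,0,0],[1,-1,9,0,0]]}'|sed -n '2p;4p'
python3 steer.py '{"deltas": [[0,0,3,0,0],[0,0,5,0,0],[0,0,5,0,0]]}'|sed -n '2p;4p'
python3 steer.py '{"deltas": [[0,0,3,0,0],[0,0,5,0,0],[0,0,5,0,0]]}'|sed -n '2p;4p'
```

```text
eef_pos: [664.6, -6.6, 82.6]
ft_force: [0.4, -0.2, -2.0]
eef_pos: [664.8, -6.5, 77.5]
ft_force: [0.7, 0.1, -2.3]
eef_pos: [664.7, -6.6, 72.5]
ft_force: [0.3, 0.4, -2.1]
```

```bash
python3 steer.py '{"deltas": [[0,0,3,0,0],[0,0,5,0,0],[0,0,5,0,0]]}'|sed -n '2p;4p'
python3 steer.py '{"deltas": [[0,0,2,0,0],[0,0,2,0,0],[0,0,2,0,0]]}'|sed -n '2p;4p'
```

```text
eef_pos: [664.7, -6.6, 67.4]
ft_force: [1.0, 0.3, -1.7]
eef_pos: [664.8, -6.6, 65.9]
ft_force: [0.9, 0.7, -2.6]
```

Pins engaged, about 1.5 mm to go. Release.

```bash
python3 steer.py '{"deltas": [[0,0,1.5,0,0],[0,0,1.5,0,0],[0,0,1.5,0,0]]}'|sed -n '2p;4p'
python3 steer.py '{"deltas": [[0,0,0,0,0.45],[0,0,0,0,0.45],[0,0,0,0,0.45],[0,0,0,0,0.45]]}'
python3 steer.py '{"deltas": [[0,0,-20,0,0.45],[0,0,-50,0,0.45],[0,0,-90,0,0.45],[0,0,-90,0,0.45],[0,0,-90,0,0.45]]}'|sed -n '2p'
python3 go.py 619.5 -287 110 3.17 k
python3 - <<'E'
from h import *
p,d,P=look('side'); save('seat.png',cv2.resize(p[110:300,200:400],None,fx=3,fy=3)); np.savez('/tmp/seat',p=p,P=P)
E
python3 m.py seat 58
```

```text
eef_pos: [665.0, -6.6, 65.5]
ft_force: [-2.3, 0.3, 5.9]
t: 26.38
eef_pos: [664.8, -6.6, 64.4]
tcp_rot: [3.142, -0.0, -3.113]
ft_force: [0.9, -0.6, 0.3]
opening: 0.418
grip_force: 0.0
eef_pos: [665.7, -6.7, 156.7]
shift [  54.3 -278.9   46.6] turn -0.0 pos [665.7  -6.7 156.7] [-3.141  0.004 -3.113] q [-0.11  0.58  1.49  0.    1.06 -1.71] t 26.8
pin 12 [279.2 178.7] [663.6  76.8  70. ]
pin 15 [322.7 214.3] [667.5 -92.4  69.2]
(array([ 511,  220, 1783,  109,   72,  424,  192,    5,    0,    0,    0,
          0,    0,    0,    0,    0,    0,   19,   23]), array([ 40,  48,  56,  64,  72,  80,  88,  96, 104, 112, 120, 128, 136,
       144, 152, 160, 168, 176, 184, 192]))
normal [ 0.00454648  0.00114384 -0.99998901]
1857 59.22811242570618 ((664.596435546875, -6.511741638183594), (103.7151107788086, 203.5889892578125), 1.549187183380127) [ 22.2552504   64.58642973 220.94130318]
[   0    0  110   85 7473] [305.5 177.4]
[71 72  4  5 13] [322.7 214.1]
```

View pics/seat.png

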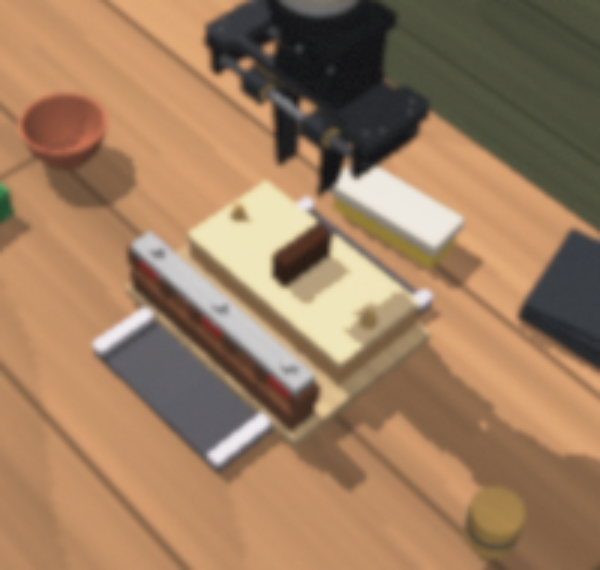

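The plate is seated, with both pins through it at (239,213) and (368,317) and lying level. Now the weight; I'll grip it across x so the fingers stay clear of the handle and the pin.

```bash
python3 - <<'E'
from h import *
a=np.load('/tmp/seat.npz'); P=a['P']; Q=P[(abs(P[:,:,0]-619)<70)&(abs(P[:,:,1]+287)<70)&(P[:,:,2]>40)&(P[:,:,2]<52)]; print(len(Q),cv2.minEnclosingCircle(Q[:,:2].astype(np.float32)))
E
python3 steer.py '{"deltas": [[27,-139,0,0,0.8],[27,-139,0,0,0.8],[27,-139,0,0,0.8],[27,-139,0,0,0.8]]}'|sed -n '2p'
python3 steer.py '{"deltas": [[27,-139,0,0,0.8],[27,-139,0,0,0.8],[27,-139,0,0,0.8],[27,-139,0,0,0.8]]}'|sed -n '2p'
python3 steer.py '{"deltas": [[0,0,0,0.6,0.8],[0,0,0,0.6,0.8],[0,0,0,0.6,0.8],[0,0,0,0.6,0.8],[0,0,0,0.6,0.8]]}'|sed -n '3p'
python3 steer.py '{"deltas": [[0,0,0,0.6,0.8],[0,0,0,0.6,0.8],[0,0,0,0.6,0.8],[0,0,0,0.6,0.8],[0,0,0,0.6,0.8]]}'|sed -n '3p'
python3 steer.py '{"deltas": [[0,0,0,0.37,0.8],[0,0,0,0.37,0.8],[0,0,0,0.37,0.8],[0,0,0,0.37,0.8],[0,0,0,0.37,0.8]]}'|sed -n '3p'
python3 go.py 619.6 -287.2 14 1.598 k
```

```text
245 ((620.0056762695312, -287.75054931640625), 22.542055130004883)
eef_pos: [640.2, -150.4, 152.7]
eef_pos: [616.9, -290.4, 152.5]
tcp_rot: [3.141, -0.002, 2.563]
tcp_rot: [-3.14, -0.002, 1.963]
tcp_rot: [-3.14, -0.001, 1.604]
shift [ -1.9   1.3 139.3] turn 0.006 pos [ 618.4 -285.5  153.3] [-3.140e+00 -1.000e-03  1.604e+00] q [-0.53  0.61  1.45  0.    1.08 -0.56] t 28.7667
```

```bash
python3 steer.py '{"deltas": [[-1.9,1.3,35,0,0.8],[-1.9,1.3,70,0,0.8],[-1.9,1.3,105,0,0.8],[-1.9,1.3,130,0,0.8],[-1.9,1.3,138,0,0.8]]}'|sed -n '2p;4p'
python3 steer.py '{"deltas": [[0,0,0,0,0.8],[0,0,0,0,0.8],[0,0,0,0,0],[0,0,0,0,0],[0,0,0,0,0]]}'|sed -n '2p;4p;5p;6p'
python3 steer.py '{"deltas": [[0,0,0,0,0],[0,0,0,0,0],[0,0,0,0,0]]}'
```

```text
eef_pos: [618.0, -286.6, 11.7]
ft_force: [0.5, 0.6, 0.3]
eef_pos: [620.6, -288.1, 18.0]
ft_force: [-0.4, 0.0, -0.3]
opening: 0.645
grip_force: 0.0
t: 29.85
eef_pos: [620.5, -288.0, 17.0]
tcp_rot: [3.14, 0.001, 1.6]
ft_force: [1.8, 1.1, 2.1]
opening: 0.451
grip_force: 30.0
```

```bash
python3 steer.py '{"deltas": [[0,0,-30,0,0],[0,0,-65,0,0],[0,0,-95,0,0],[0,0,-110,0,0],[0,0,-110,0,0]]}'
python3 steer.py '{"deltas": [[0,0,0,0,0],[0,0,0,0,0]]}' >/dev/null
python3 go.py 666 -51.6 128 1.598 k
```

```text
t: 30.27
eef_pos: [621.0, -288.4, 129.8]
tcp_rot: [3.137, 0.003, 1.6]
ft_force: [0.1, -0.1, -5.6]
opening: 0.448
grip_force: 30.0
shift [234.2  53.7  -3.4] turn 0.002 pos [ 619.1 -287.3  124.3] [-3.139e+00 -2.000e-03  1.600e+00] q [-0.53  0.64  1.47  0.    1.03 -0.56] t 30.4333
```

```bash
python3 steer.py '{"deltas": [[117,27,-6,0,0],[117,27,-6,0,0],[117,27,-6,0,0],[117,27,-6,0,0]]}'|sed -n '2p'
python3 steer.py '{"deltas": [[40,9,0,0,0],[80,18,0,0,0],[105,24,0,0,0],[117,27,0,0,0],[117,27,0,0,0]]}'|sed -n '2p'
python3 steer.py '{"deltas": [[0,0,0,0,0],[0,0,0,0,0],[0,0,0,0,0]]}'|sed -n '2,4p'
python3 go.py 666 -51.6 85 1.598 k
python3 - <<'E'
from h import *
a=np.load('/tmp/seat.npz'); p,d,P=look('side'); save('wt.png',cv2.resize(p[110:300,200:400],None,fx=3,fy=3))
m=(P[:,:,2]>50)&(P[:,:,2]<66)&(P[:,:,0]>600)&(abs(P[:,:,1])<140); Q=P[m]; print(cv2.minAreaRect(Q[:,:2].astype(np.float32)))
E
```

```text
eef_pos: [643.7, -163.6, 130.5]
eef_pos: [666.9, -49.5, 130.4]
eef_pos: [666.9, -53.8, 131.8]
tcp_rot: [-3.141, -0.0, 1.598]
ft_force: [-0.0, -0.8, -5.7]
shift [ 2.2 -0.8 46.9] turn 0.0 pos [666.9 -53.8 131.8] [-3.141 -0.     1.598] q [-0.18  0.61  1.51 -0.    1.02 -0.21] t 31.4333
((938.6215209960938, -4.0471954345703125), (652.8661499023438, 279.3996887207031), 0.7148540019989014)
```

View pics/wt.png

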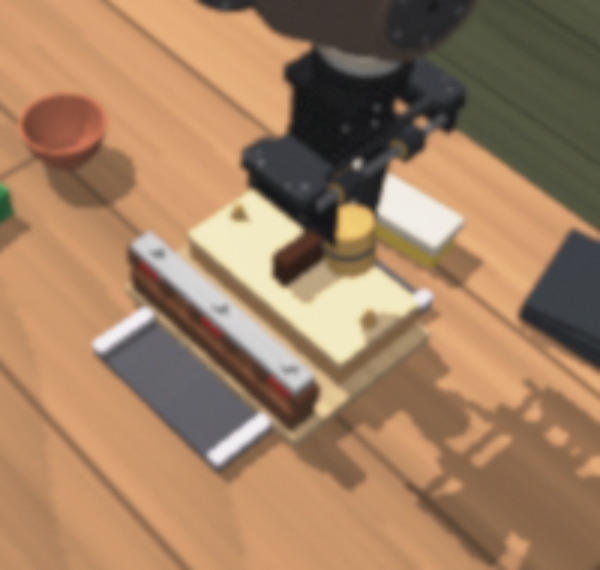

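The weight hangs upright at (350,240), between the handle and the near pin at (368,317), and the plate has not moved. Lowering it.

```bash
python3 steer.py '{"deltas": [[2,-0.8,15,0,0],[2,-0.8,30,0,0],[2,-0.8,40,0,0],[2,-0.8,46,0,0],[2,-0.8,46,0,0]]}'|sed -n '2p;4p'
python3 steer.py '{"deltas": [[0,0,2,0,0],[0,0,4,0,0],[0,0,6,0,0],[0,0,6,0,0],[0,0,6,0,0]]}'|sed -n '2p;4p'
python3 steer.py '{"deltas": [[0,0,2,0,0],[0,0,2,0,0],[0,0,2,0,0]]}'|sed -n '2p;4p'
```

```text
eef_pos: [665.8, -50.9, 85.1]
ft_force: [0.3, -1.1, -5.9]
eef_pos: [666.4, -50.4, 80.7]
ft_force: [-0.4, -0.0, -6.2]
eef_pos: [666.6, -50.5, 78.7]
ft_force: [0.5, -0.3, -5.3]
```

```bash
python3 steer.py '{"deltas": [[0,0,1,0,0],[0,0,2,0,0],[0,0,2,0,0]]}'|sed -n '2p;4p'
python3 steer.py '{"deltas": [[0,0,0.7,0,0],[0,0,1.4,0,0],[0,0,1.4,0,0]]}'|sed -n '2p;4p'
```

```text
eef_pos: [666.9, -51.2, 78.0]
ft_force: [-2.2, -3.6, 8.3]
eef_pos: [667.0, -51.7, 77.6]
ft_force: [-5.5, -5.9, 16.1]
```

```bash
python3 steer.py '{"deltas": [[0,0,-1.4,0,0],[0,0,-2,0,0],[0,0,-2,0,0]]}'|sed -n '2p;4p'
python3 steer.py '{"deltas": [[0,0,0,0,0.52],[0,0,0,0,0.6],[0,0,0,0,0.65],[0,0,0,0,0.7]]}'
python3 steer.py '{"deltas": [[0,0,-20,0,0.7],[0,0,-50,0,0.7],[0,0,-80,0,0.7],[0,0,-110,0,0.7],[0,0,-110,0,0.7]]}'|sed -n '2p'
python3 steer.py '{"deltas": [[-35,0,0,0,0.7],[-70,-40,0,0,0.7],[-110,-40,0,0,0.7],[-160,-40,0,0,0.7],[-180,-40,0,0,0.7]]}'|sed -n '2p'
python3 steer.py '{"deltas": [[-180,0,0,0,0.7],[-180,0,0,0,0.7],[-180,0,0,0,0.7],[-180,0,0,0,0.7],[-180,0,0,0,0.7]]}'|sed -n '2p'
python3 - <<'E'
from h import *
p,d,P=look('top'); save('end.png',p)
def rect(n,x,y,w,h,lo,hi):
    m=(abs(P[:,:,0]-x)<w)&(abs(P[:,:,1]-y)<h)&(P[:,:,2]>lo)&(P[:,:,2]<hi); Q=P[m]; r=cv2.minAreaRect(Q[:,:2].astype(np.float32))
    c=Q.mean(0); v=np.linalg.svd(Q-c,full_matrices=False)[2][2]; print(n,len(Q),np.round(r[0],1),np.round(r[1],1),round(r[2],1),'z',c[2].round(1),'n',v.round(3))
rect('bar',565,-7,25,120,78,90)
rect('plate',665,-5,70,120,52,64)
rect('weight',665,-50,40,30,95,115)
for c in(313,373): pass
m=(abs(P[:,:,0]-433)<70)&(abs(P[:,:,1]-340)<70)&(P[:,:,2]>10)&(P[:,:,2]<34)
k,l,st,ce=cv2.connectedComponentsWithStats(m.astype(np.uint8))
for i in range(1,k):
    if st[i,4]>50: r=cv2.minAreaRect(P[l==i][:,:2].astype(np.float32)); print('wedge',r)
E
```

```text
eef_pos: [666.8, -50.9, 78.1]
ft_force: [-2.8, -4.0, 8.0]
t: 33.65
eef_pos: [666.4, -50.2, 76.8]
tcp_rot: [-3.141, -0.0, 1.6]
ft_force: [0.0, 1.1, -0.1]
opening: 0.664
grip_force: 0.0
eef_pos: [668.5, -50.6, 193.1]
eef_pos: [630.9, -233.7, 186.9]
eef_pos: [635.7, -416.8, 185.6]
bar 858 [565.1  -5.7] [ 24.5 215.9] 1.6 z 83.9 n [-0.005 -0.001  1.   ]
plate 2631 [663.6  -5.2] [101.1 200.2] 1.6 z 57.9 n [-0.002 -0.001  1.   ]
weight 261 [665.2 -59.2] [40.5 41.3] 87.7 z 102.6 n [-0.016 -0.003  1.   ]
wedge ((433.304443359375, 367.1394348144531), (138.57704162597656, 24.230127334594727), 7.463677883148193)
wedge ((439.3970642089844, 313.7434387207031), (127.07726287841797, 29.531267166137695), 6.685225963592529)
```

View pics/end.png

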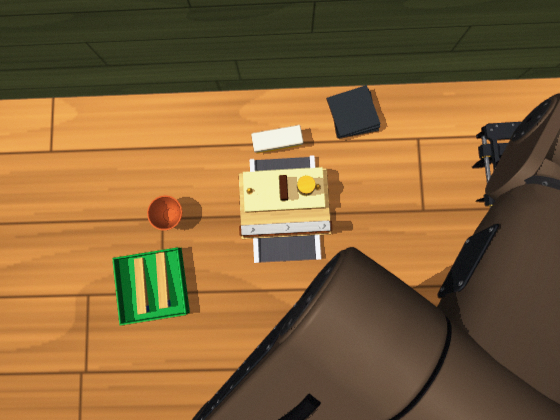

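The final picture shows both wedges in the tray and the plate over both pins. The weight stands upright at (306,184), about 54 mm from the plate's centre and clear of the pin. The jig and bystanders have not moved, and the arm is clear.

```bash
python3 steer.py '{"deltas": [[0,0,0,0,0.7],[0,0,0,0,0.7],[0,0,0,0,0.7]]}'|sed -n '1,4p'; python3 -c "
from cell import env, camrig, workorder, probe_bus; print(workorder.job_done())"
```

```text
t: 35.2
eef_pos: [637.2, -409.8, 187.0]
tcp_rot: [-3.141, -0.001, 1.601]
ft_force: [0.2, -0.1, -0.3]
the job is handed in; nothing more can be done
None
```

I handed the job in at about 35 s: both wedges present are in the tray, the plate is flush over the pins, and the weight is upright on it about 54 mm from the plate's centre (the nominal spot is 45 mm); the jig, bowl and brush look unmoved in the last picture, but the hand-in gave no verdict.

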